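Fan out the wood samples for a customer

ROBOT

A 6-joint arm with a two-finger parallel gripper is mounted at the origin on the work surface. World frame = base frame: x ahead of the robot, y to its left, z up, the work surface at z = 0. Lengths are in mm, angles in rad, forces in N, time in s.
With the tool pointing down it reaches from about 350 to 875 mm from the base axis. Payload 4.2 kg.
Tool frame: the origin (TCP) lies between the finger pads; the fingertips stand 25 mm ahead of it and the grasp point (between the pads) lies 6 mm ahead of it; z points along the fingers, y is the line along which they close (so a half turn about z gives the same grasp; the last joint's range is limited). The gripper opens to 85 mm and grips with 20 to 120 N. Pads are 22 mm wide; open, the fingers measure 114 mm over their backs; the gripper's body (76 mm by 85 mm) begins 54 mm behind the grasp point. The pads swing forward as they close: fully open they stand 13 mm farther back than shut.
Start: joints at [1.536, 0.385, 0.008, 0, -1.194, -0.259], TCP at [180.962, 598.207, 256.312] pointing down, gripper open.
Joint ranges: [-3.14, 3.14], [-1.21, 2.06], [-1.07, 1.41], [-3.16, 2.05], [-2.99, -0.16], [-3.1, 3.1]. Speed limits (rad/s): [2.79, 2.79, 3.14, 3.14, 3.14, 3.14].

INTERFACE

Orientations are given as a unit quaternion [x, y, z, w].
In Python, from bench import read_state, get_image, job_done gives the robot as it stands.
- The arm moves only by the tool play_rows, never from a script. Its argument "series" is a list of rows, each a list of 6 numbers: the shift along the world's x, y, z in mm, then the turn, a rotation vector about the world's x, y, z in units of 6 degrees (1.0 is 6 degrees). A call has 1 to 20 rows; each row shifts and turns the commanded pose from where the row before left it; what a row does not reach is not made up. A row lasts 1/12 s, in which the tool goes at most 41.7 mm and 7.16 degrees, less where a joint would pass 70% of its speed; a pose out of reach is approached as far as the arm can. A call is refused whole if a number of a shift passes 41.7 or a number of a turn 1, either way. A call with a gripper value outside its range is refused whole. "gripper" is the opening, from 0 (shut) to 1 (fully open), set as the call begins (left out, the last holds). The fingers move at their own pace and stop on an object; the grip force is fixed at half the most. Time passes only in rows, so rows that do not move let the fingers close. It gives the time, the measured TCP pose, the force, the opening and the grip force at its end, in the units of the state.
- read_state(): the state, without advancing time (a new reading comes with each control period).
- get_image(name): name is "scene" or "top" or "wrist"; returns a dict with "image" (420x560x3 uint8, red, green, blue), "fx", "fy", "cx", "cy" (pixels), "eye" and "rotation" of the camera in the world. Camera axes: x right, y down, z forward; pixel columns grow to the right and rows downward; lengths in mm; the calibration is good to about 2 mm. A picture is of the moment at which its call begins. There is no depth.
- job_done(): hands the job in; it is judged then, once.
The state is a dict: "clock": time; "joints": joint angles; "joint_vel": joint speeds; "joint_efforts": joint torques, N m; "position": TCP position; "ee_rot": TCP orientation; "contact_force": force on the tool from outside, world axes, zero at the start; "wrist_torque": the same for the moment, N m; "gripper_width": finger opening in mm; "grasp_force": force on a finger pad.
Only numpy, scipy, OpenCV 4.12 (cv2) and the standard library are available. Lean on these libraries where they do the work, as an engineer would, in place of code of your own. Each camera call takes 0.05 s, during which the arm holds its last target. There are 200 camera calls.

TASK

Lay the three wood samples in an overlapping fan along the middle of the grey tray: walnut flat on the tray with its end up against the end stop, then cherry on top of the walnut's free end, then maple on top of the cherry's free end, all in line with the tray and each overlapping the one before by about a third of its length. Set the brass weight upright on the middle of the maple, and stand the amber oil jar in the middle of the blue pad (not the white one), without tipping it over on the way.

Things in the scene. Friction and masses are not known exactly. Their poses are not given: they have to be found in the camera images.
- walnut: Walnut wood sample tile, very dark brown, 100 x 46 x 8 mm (x, y, z), 28 g, both ends alike; origin at the centre of its underside, x along its length, z up. At the start it lies flat on the bench, roughly crosswise to the robot
- cherry: Cherry wood sample tile, red-brown, 100 x 46 x 8 mm (x, y, z), 28 g, both ends alike; origin at the centre of its underside, x along its length, z up. At the start it lies flat on the bench, roughly crosswise to the robot
- maple: Maple wood sample tile, pale cream, 100 x 46 x 8 mm (x, y, z), 28 g, both ends alike; origin at the centre of its underside, x along its length, z up. At the start it lies flat on the bench, roughly crosswise to the robot
- weight: Plain upright brass cylinder with two thin dark rings, 32 mm across, 36 mm tall, 0.13 to 0.28 kg; origin at the centre of its underside. Stands on the bench
- jar: Closed amber glass jar of oil 70 mm tall: straight-sided body 52 mm across up to 54 mm, above it a black lid 47 mm across, 0.14 to 0.28 kg; origin at the centre of its underside. Stands on the bench
- tray: Fixed grey tray, 130 (x) by 290 mm (y), turned a little; origin at the centre of its underside. Floor 10 mm above the origin, y = -145 to +125 mm. Dark wooden lips, 5 mm above the floor, on both long sides (x = +-59 to +-65 mm). End stop: dark wooden bar across the +y end (the robot's left), 14 mm above the floor, inner face at y = +125 mm; the -y end is open
- blue_pad: Blue rubber pad, a fixed disc 84 mm across and 5 mm thick with a black edge, on the bench to the left or right of the tray; origin at the centre of its underside
- white_pad: White ceramic pad, otherwise like the blue pad, on the tray's other side; not used
Not all that is in view belongs to the job. Leave any green or turquoise look-alike of the jar alone. What is meant by the walnut is not turquoise, and is the smaller of those in its own colour.

How it is judged (in metres and radians):
At the end, for the whole second after the job is handed in: From the stop: walnut (flat, end gap < 12 mm), cherry over it, maple over that; centres 52-82 mm apart, within 15 mm of the tray's centre line, in line to 0.26 rad, tilt < 0.3. Weight upright on maple within 15 mm of its centre, jar upright on blue within 14 mm. All at rest (x of walnut in the frame of tray between -0.015 and 0.015 m and angle between the x axis of each of walnut, cherry, maple and the y axis of tray, either way round below 0.26 rad and angle between each of walnut, cherry, maple, weight's own z axis and vertical below 0.3 rad and x of cherry in the frame of tray between -0.015 and 0.015 m and x of maple in the frame of tray between -0.015 and 0.015 m and y of walnut in the frame of tray above 0.063 m and z of walnut in the frame of tray between 0.007 and 0.0135 m and z of cherry in the frame of tray between 0.007 and 0.03 m and z of maple in the frame of tray between 0.007 and 0.04 m and horizontal distance between walnut and cherry between 0.052 and 0.082 m and horizontal distance between cherry and maple between 0.052 and 0.082 m and y of cherry in the frame of tray below 0.03 m and y of maple in the frame of tray below -0.02 m and z of walnut in the frame of cherry below -0.004 m and z of cherry in the frame of maple below -0.004 m and z of weight in the frame of maple between 0.004 and 0.014 m and horizontal distance between weight and maple below 0.015 m and horizontal distance between jar and blue_pad below 0.014 m and z of jar in the frame of blue_pad between 0.002 and 0.009 m and angle between jar's own z axis and vertical below 0.1 rad and linear speed of each of walnut, cherry, maple, weight, jar below 0.02 m/s); the robot touches nothing.
It fails at once if the jar is tipped over (more than 0.6 rad) (angle between jar's own z axis and vertical above 0.6 rad).
It also fails if it takes over 120 s, if anything falls off the work surface, if the arm or the gripper's body presses on something with over 40 N, if the wrist force passes 120 N, or if a joint passes its speed limit or range.

## Working session

There is one attempt and no reset: what is moved stays moved. The work goes in short steps, Python scripts to look and compute and a tool call to move; the robot and the scene stay as the last step left them, time stands still between calls to the robot, and variables do not carry over. Pictures are saved under pics/ and viewed, at most 14 in all, crops included, and the job is handed in when it is done.

Besides the shell and the picture viewer there is one more tool, called by a JSON object that holds its "fn" and its "kwargs", one argument or row to a line. play_rows: Moves the arm, as the interface text tells. Its arguments: {"type":"object","properties":{"series":{"type":"array","items":{"type":"array","items":{"type":"number"}}},"gripper":{"type":"number"}},"required":["series"]}

```bash
ls; mkdir -p pics; cat > h.py <<'E'
import numpy as np,cv2
from bench import read_state,get_image,job_done
def save(n,f):
    d=get_image(n); cv2.imwrite(f,cv2.cvtColor(d["image"],cv2.COLOR_RGB2BGR)); 
    np.savez(f+".npz",**{k:np.array(v) for k,v in d.items()}); return d
def ray(d,u,v,z):
    R=np.array(d["rotation"]).reshape(3,3); r=R@np.array([(u-d["cx"])/d["fx"],(v-d["cy"])/d["fy"],1]); e=np.array(d["eye"])
    return e+r*(z-e[2])/r[2]
E
python3 - <<'E'
from h import *
d=save("top","pics/top.png");print({k:np.round(v,3).tolist() for k,v in d.items() if k!="image"})
d=save("scene","pics/scene.png");print(d["eye"])
s=read_state();print(s)
E
```

```text
pics
{'fx': 405.908, 'fy': 405.908, 'cx': 287.554, 'cy': 213.316, 'eye': [356.377, 10.307, 1067.75], 'rotation': [0.709, -0.702, 0.06, -0.037]}
[1243.87107927  -24.04186682  655.24441769]
{'clock': 0.1, 'joints': array([ 1.53561414e+00,  3.85473820e-01,  6.75820720e-03, -4.46542299e-04,
       -1.19398929e+00, -2.58565693e-01]), 'joint_vel': array([-0.00152715, -0.00128675,  0.00366281, -0.00129422, -0.00051016,
        0.00077909]), 'joint_efforts': array([ 5.71692590e-05, -3.93321240e+01,  1.88926703e+01,  4.19787213e+00,
       -2.63615526e-03,  2.71865858e-06]), 'position': array([180.825358  , 597.77532798, 255.3310553 ]), 'ee_rot': array([ 9.89220872e-01, -1.46427843e-01, -9.98709986e-05,  9.71474221e-04]), 'contact_force': array([-0.25702273, -0.11077329,  0.15223825]), 'wrist_torque': array([ 0.00244614, -0.01833524, -0.04891555]), 'grasp_force': 0.0, 'gripper_width': 85.35122076293113}
```

View pics/top.png

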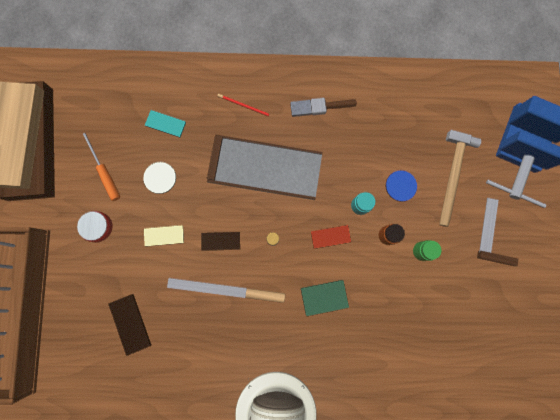

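View pics/scene.png

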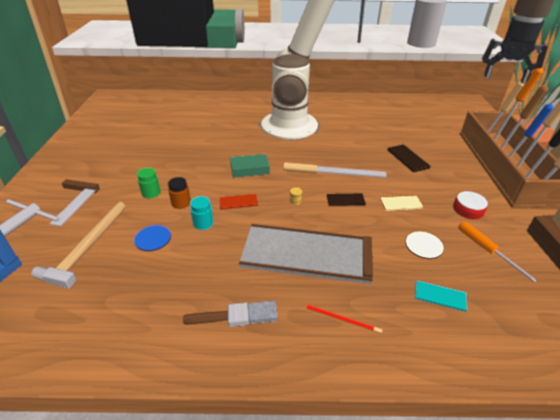

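The top view shows walnut at (220,241), cherry (331,237), maple (163,236), weight (273,239), jar (394,234), blue pad (402,186) and the tray around (266,167), with its stop on the left. The large dark board at (130,324) is the decoy.

```bash
cat >> h.py <<'E'
from scipy.spatial.transform import Rotation as Ro
def ray(d,u,v,z):
    R=Ro.from_quat(d["rotation"]).as_matrix(); r=R@np.array([(u-d["cx"])/d["fx"],(v-d["cy"])/d["fy"],1]); e=np.array(d["eye"])
    return e+r*(z-e[2])/r[2]
def blob(d,u,v,z,tol=28,win=70):
    im=cv2.cvtColor(cv2.medianBlur(d["image"],3),cv2.COLOR_RGB2LAB); m=np.zeros((422,562),np.uint8)
    cv2.floodFill(im,m,(u,v),0,(tol,)*3,(tol,)*3,4|cv2.FLOODFILL_FIXED_RANGE|cv2.FLOODFILL_MASK_ONLY|(255<<8))
    c=max(cv2.findContours(m[1:-1,1:-1],cv2.RETR_EXTERNAL,cv2.CHAIN_APPROX_NONE)[0],key=cv2.contourArea)
    P=np.array([ray(d,p[0][0],p[0][1],z)[:2] for p in c],np.float32)
    (cx,cy),(w,h),a=cv2.minAreaRect(P); b=cv2.boxPoints(((cx,cy),(w,h),a))
    e=[b[1]-b[0],b[2]-b[1]]; L=max(e,key=np.linalg.norm); ang=np.degrees(np.arctan2(L[1],L[0]))%180
    return np.round([cx,cy,max(w,h),min(w,h),ang],1)
E
python3 - <<'E'
from h import *
d=np.load("pics/top.png.npz")
for n,u,v,z in [("walnut",220,241,8),("cherry",331,237,8),("maple",163,236,8),("weight",273,239,36),("jar",394,233,70),("blue",402,186,5),("tray",268,167,10),("white",159,178,5)]:
    print(n,[blob(d,u,v,z,t).tolist() for t in (18,28,40)])
for p,z in [((394,234),70),((273,238),36),((364,202),70),((428,250),70)]: print(p,ray(d,*p,z).round(1))
im=cv2.cvtColor(d["image"],cv2.COLOR_RGB2BGR)[120:270,130:450]
cv2.imwrite("pics/c1.png",cv2.resize(im,None,fx=2.5,fy=2.5,interpolation=cv2.INTER_CUBIC))
E
```

```text
walnut [[428.7, 149.5, 95.9, 44.2, 91.4], [428.8, 150.8, 98.9, 44.2, 90.7], [427.5, 150.7, 98.9, 46.7, 90.7]]
cherry [[442.5, -137.5, 102.1, 47.8, 100.4], [470.3, -12.4, 1554.0, 959.4, 89.8], [540.5, -35.0, 1588.7, 1147.9, 91.9]]
maple [[440.7, 297.5, 98.0, 44.4, 95.6], [440.7, 297.8, 98.5, 44.4, 95.6], [440.7, 297.7, 98.6, 45.2, 95.4]]
weight [[434.6, 15.7, 25.5, 25.4, 0.7], [434.0, 15.0, 28.7, 27.0, 135.7], [434.6, 15.7, 28.8, 28.7, 45.7]]
jar [[447.2, -288.3, 47.0, 43.4, 134.5], [445.0, -280.7, 63.3, 44.5, 108.8], [445.3, -281.4, 66.6, 46.0, 108.8]]
blue [[583.3, -330.4, 81.3, 79.2, 44.4], [582.5, -329.9, 82.2, 79.7, 90.8], [583.3, -330.4, 83.2, 81.4, 134.6]]
tray [[625.7, 27.0, 269.3, 115.2, 81.3], [623.5, 13.5, 298.5, 116.5, 81.3], [540.1, -34.9, 1585.7, 1145.7, 91.9]]
white [[594.2, 317.0, 79.1, 78.7, 2.6], [594.2, 317.0, 79.1, 78.7, 2.6], [595.5, 317.0, 81.6, 78.7, 2.6]]
(394, 234) [ 445.2 -287.6   70. ]
(273, 238) [434.6  13.1  36. ]
(364, 202) [ 524.9 -213.9   70. ]
(428, 250) [ 406.4 -371.6   70. ]
```

View pics/c1.png

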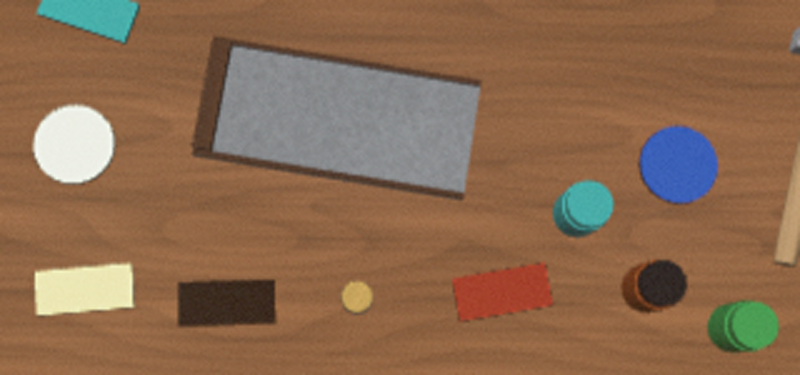

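{"fn": "play_rows", "kwargs": {
  "series": [
    [13.7, -24.8, -3, 0, 0, -0.67],
    [13.7, -24.8, -3, 0, 0, -0.67],
    [13.7, -24.8, -3, 0, 0, -0.67],
    [13.7, -24.8, -3, 0, 0, -0.67],
    [13.7, -24.8, -3, 0, 0, -0.67],
    [13.7, -24.8, -3, 0, 0, -0.67],
    [13.7, -24.8, -3, 0, 0, -0.67],
    [13.7, -24.8, -3, 0, 0, -0.67],
    [13.7, -24.8, -3, 0, 0, -0.67],
    [13.7, -24.8, -3, 0, 0, -0.67],
    [13.7, -24.8, -3, 0, 0, -0.67],
    [13.7, -24.8, -3, 0, 0, -0.67],
    [13.7, -24.8, -3, 0, 0, -0.67],
    [13.7, -24.8, -3, 0, 0, -0.67],
    [13.7, -24.8, -3, 0, 0, -0.67],
    [13.7, -24.8, -3, 0, 0, -0.67],
    [13.7, -24.8, -3, 0, 0, -0.67],
    [13.7, -24.8, -3, 0, 0, -0.67],
    [0, 0, 0, 0, 0, 0],
    [0, 0, 0, 0, 0, 0]
  ],
  "gripper": 0.85
}}

```text
clock: 1.77
position: [427.7, 150.5, 201.8]
ee_rot: [0.711, -0.703, -0.0, 0.001]
contact_force: [-0.4, 0.3, 0.2]
gripper_width: 72.3
grasp_force: 0.0
```

```bash
cat >> h.py <<'E'
def go(x,y,z,yaw):
    "remaining shift (mm) and yaw (units of 6 deg, tool y axis to world angle yaw, mod 180)"
    s=read_state(); R=Ro.from_quat(s["ee_rot"]).as_matrix(); a=np.degrees(np.arctan2(R[1,1],R[0,1]))
    dy=(yaw-a+90)%180-90
    print("t",s["clock"],"pos",s["position"].round(1),"yaw",round(a,1),"tilt z",R[:,2].round(3),"w",round(s["gripper_width"],1),"j6",s["joints"][5].round(2),"F",s["contact_force"].round(1))
    print("delta",(np.array([x,y,z])-s["position"]).round(1),"turn",round(dy/6,2))
E
python3 - <<'E'
from h import *
go(428.3,150.5,30,0.7)
d=save("wrist","pics/w1.png");print({k:np.round(v,3).tolist() for k,v in d.items() if k!="image"})
E
```

```text
t 1.7667 pos [427.7 150.5 201.8] yaw -179.4 tilt z [-0.001 -0.001 -1.   ] w 72.3 j6 -0.69 F [-0.4  0.3  0.2]
delta [   0.6    0.  -171.8] turn 0.01
{'fx': 292.164, 'fy': 292.164, 'cx': 278.315, 'cy': 212.09, 'eye': [428.73, 70.867, 320.303], 'rotation': [-0.006, 0.988, 0.157, -0.001]}
```

View pics/w1.png

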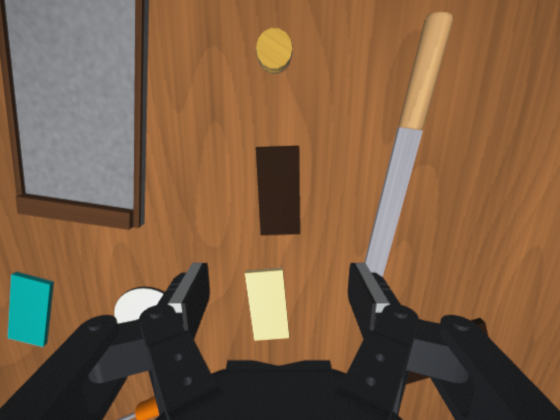

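The wrist view shows walnut at (278,190) between the open fingers' line, maple at (267,305), the weight's top at (274,49) and the tray stop around (75,212). I'll cross-check these positions.

```bash
python3 - <<'E'
from h import *
d=np.load("pics/w1.png.npz")
for n,u,v,z in [("walnut",278,190,8),("maple",267,305,8),("weight",274,49,36)]:
    print(n,[blob(d,u,v,z,t).tolist() for t in (18,28,40)])
print([ray(d,u,v,15).round(1)[:2].tolist() for u,v in [(20,198),(133,207),(137,0)]])
E
```

```text
walnut [[427.4, 149.7, 98.7, 44.5, 92.7], [427.3, 149.7, 99.2, 45.1, 92.7], [427.4, 149.7, 99.8, 45.7, 92.6]]
maple [[439.3, 297.8, 98.2, 44.7, 95.9], [439.2, 298.0, 99.2, 45.1, 95.9], [439.2, 297.9, 99.9, 45.4, 95.9]]
weight [[433.0, 14.7, 29.5, 29.2, 0.7], [433.4, 14.4, 30.3, 30.0, 0.7], [433.4, 14.8, 30.8, 30.3, 90.7]]
[[706.8, 158.0], [586.1, 166.7], [555.2, -26.0]]
```

{"fn": "play_rows", "kwargs": {
  "series": [
    [0, 0, -25, 0, 0, 0.2],
    [0, -0.5, -35, 0, 0, 0],
    [0, 0, -35, 0, 0, 0],
    [0, 0, -30, 0, 0, 0],
    [0, 0, -20, 0, 0, 0],
    [0, 0, -15, 0, 0, 0],
    [0, 0, -6, 0, 0, 0],
    [0, 0, -4, 0, 0, 0],
    [0, 0, -2, 0, 0, 0],
    [0, 0, -2, 0, 0, 0],
    [0, 0, 0, 0, 0, 0]
  ],
  "gripper": 0.68
}}

```text
clock: 2.73
position: [427.9, 151.8, 28.9]
ee_rot: [0.72, -0.694, 0.0, -0.001]
contact_force: [0.0, -0.3, 0.3]
gripper_width: 58.5
grasp_force: 0.0
```

{"fn": "play_rows", "kwargs": {
  "series": [
    [0, 0, -1, 0, 0, 0],
    [0, 0, -1, 0, 0, 0],
    [0, 0, -1, 0, 0, 0],
    [0, 0, 0, 0, 0, 0]
  ]
}}

```text
clock: 3.07
position: [427.6, 151.3, 25.4]
ee_rot: [0.719, -0.695, 0.0, -0.0]
contact_force: [0.3, -0.5, 0.3]
gripper_width: 58.3
grasp_force: 0.0
```

{"fn": "play_rows", "kwargs": {
  "series": [
    [0, 0, -1, 0, 0, 0],
    [0, 0, -1, 0, 0, 0],
    [0, 0, 0, 0, 0, 0]
  ]
}}

```text
clock: 3.32
position: [427.5, 151.2, 23.1]
ee_rot: [0.719, -0.695, -0.0, 0.0]
contact_force: [0.3, -0.7, 0.6]
gripper_width: 58.1
grasp_force: 0.0
```

{"fn": "play_rows", "kwargs": {
  "series": [
    [0, 0, 0, 0, 0, 0],
    [0, 0, 0, 0, 0, 0],
    [0, 0, 0, 0, 0, 0],
    [0, 0, 0, 0, 0, 0],
    [0, 0, 0, 0, 0, 0]
  ],
  "gripper": 0.3
}}

```text
clock: 3.73
position: [427.7, 151.4, 23.7]
ee_rot: [0.72, -0.694, 0.0, -0.0]
contact_force: [-0.4, 0.2, 5.6]
gripper_width: 44.2
grasp_force: 61.5
```

{"fn": "play_rows", "kwargs": {
  "series": [
    [0, 0, 5, 0, 0, 0],
    [0, 0, 20, 0, 0, 0],
    [0, 0, 30, 0, 0, 0],
    [15, -3, 25, 0, 0, -0.3],
    [30, -6, 10, 0, 0, -0.3],
    [30, -6, 0, 0, 0, -0.3],
    [30, -6, 0, 0, 0, -0.3],
    [30, -6, 0, 0, 0, -0.3],
    [30, -6, 0, 0, 0, -0.3],
    [30, -6, 0, 0, 0, 0],
    [15, -5, 0, 0, 0, 0],
    [0, 0, 0, 0, 0, 0],
    [0, 0, 0, 0, 0, 0]
  ]
}}

```text
clock: 4.82
position: [637.3, 106.7, 112.3]
ee_rot: [-0.65, 0.76, 0.001, -0.001]
contact_force: [0.2, -0.1, -1.4]
gripper_width: 43.9
grasp_force: 61.2
```

```bash
python3 - <<'E'
from h import *
go(638,107.2,33.7,-8.7)
d=save("wrist","pics/w2.png")
E
```

```text
t 4.8167 pos [637.3 106.7 112.3] yaw 171.1 tilt z [-0.002 -0.    -1.   ] w 43.9 j6 -0.57 F [ 0.2 -0.1 -1.4]
delta [  0.7   0.5 -78.6] turn 0.03
```

View pics/w2.png

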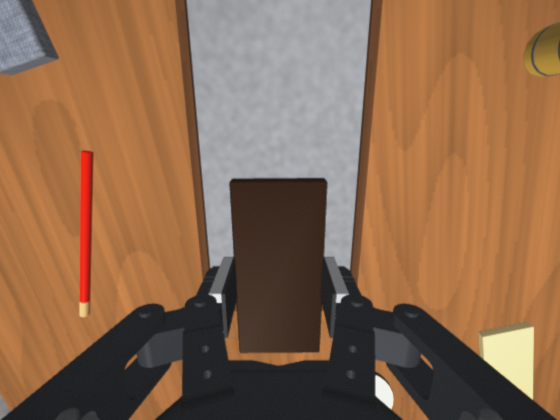

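The walnut is held square, in line with the tray. The tray floor spans roughly u=188–371 at the top row, and the tile u=231–326 at v≈180.

```bash
python3 - <<'E'
from h import *
d=np.load("pics/w2.png.npz"); im=d["image"].astype(int)
u=np.array([.151,.988]);n=np.array([.988,-.151]);F=np.array([625.7,27.0])
for v in (20,80,140,170):
    g=(np.ptp(im[v],axis=1)<30)&(im[v].mean(1)>85); c=np.where(g[150:420])[0]+150
    A,B=[ray(d,q,v,10)[:2] for q in (c.min(),c.max())]
    m=(A+B)/2-F; print(v,c.min(),c.max(),np.linalg.norm(A-B).round(1),"off-axis",(m@n).round(2),"along",(m@u).round(1))
for c in [(231,180),(326,180),(320,352),(239,352)]:
    p=ray(d,*c,112.3-23.7+4)[:2]-F; print(p@n,p@u)
E
```

```text
20 188 369 118.4 off-axis -1.22 along -59.1
80 193 364 118.5 off-axis -1.15 along -23.1
140 198 360 119.2 off-axis -1.43 along 17.3
170 201 357 118.5 off-axis -1.4 along 39.5
21.96666900371084 29.844856442240832
-23.645861366732973 29.96024242881971
-25.107370363462252 133.0080817822172
22.65963900183251 132.8305705247745
```

{"fn": "play_rows", "kwargs": {
  "series": [
    [0, 0, -25, 0, 0, 0],
    [0, 0, -25, 0, 0, 0],
    [0, 0, -15, 0, 0, 0],
    [0, 0, -7, 0, 0, 0],
    [0, 0, -3, 0, 0, 0],
    [0, 0, -1.5, 0, 0, 0],
    [0, 0, -1, 0, 0, 0],
    [0, 0, 0, 0, 0, 0],
    [0, 0, 0, 0, 0, 0]
  ]
}}

```text
clock: 5.62
position: [638.1, 107.6, 37.0]
ee_rot: [-0.651, 0.759, -0.0, 0.001]
contact_force: [-0.1, -0.4, -0.4]
gripper_width: 43.9
grasp_force: 61.2
```

{"fn": "play_rows", "kwargs": {
  "series": [
    [0, 0, -1, 0, 0, 0],
    [0, 0, -1, 0, 0, 0],
    [0, 0, -0.7, 0, 0, 0],
    [0, 0, 0, 0, 0, 0],
    [0, 0, 0, 0, 0, 0]
  ]
}}

```text
clock: 6.03
position: [637.7, 107.3, 33.7]
ee_rot: [-0.651, 0.759, -0.0, 0.0]
contact_force: [-0.8, 0.4, 4.3]
gripper_width: 44.1
grasp_force: 61.7
```

{"fn": "play_rows", "kwargs": {
  "series": [
    [0, 0, 0, 0, 0, 0],
    [0, 0, 0, 0, 0, 0],
    [0, 0, 0, 0, 0, 0],
    [0, 0, 8, 0, 0, 0],
    [0, 0, 25, 0, 0, 0],
    [0, 0, 35, 0, 0, 0],
    [-10, -12, 35, 0, 0, 0],
    [-18, -23, 25, 0, 0, 0.4],
    [-18, -23, 0, 0, 0, 0.4],
    [-18, -23, 0, 0, 0, 0.4],
    [-18, -23, 0, 0, 0, 0.4],
    [-18, -23, 0, 0, 0, 0.4],
    [-18, -23, 0, 0, 0, 0.4],
    [-18, -23, 0, 0, 0, 0.4],
    [-18, -23, 0, 0, 0, 0.4],
    [-18, -23, 0, 0, 0, 0],
    [-15, -18, 0, 0, 0, 0],
    [-8, -8, 0, 0, 0, 0],
    [0, 0, 0, 0, 0, 0],
    [0, 0, 0, 0, 0, 0]
  ],
  "gripper": 0.68
}}

```text
clock: 7.7
position: [442.9, -137.9, 161.7]
ee_rot: [0.768, -0.64, 0.001, -0.0]
contact_force: [0.7, 0.0, 0.7]
gripper_width: 58.0
grasp_force: 0.0
```

```bash
python3 - <<'E'
from h import *
go(442.5,-137.5,24.5,10.4)
d=save("wrist","pics/w3.png")
R=Ro.from_quat(d["rotation"]).as_matrix(); q=R.T@(np.array([442.5,-137.5,8])-d["eye"]); u,v=(q[:2]/q[2]*292.164+[d["cx"],d["cy"]]).astype(int); print(u,v)
print([blob(d,int(u),int(v),8,t).tolist() for t in (18,28,40)])
t=save("top","pics/t2.png"); q=Ro.from_quat(t["rotation"]).inv().apply(np.array([638,107,18])-t["eye"]); u,v=(q[:2]/q[2]*t["fx"]+[t["cx"],t["cy"]]).astype(int)
b=blob(t,int(u),int(v),18,20); p=b[:2]-[625.7,27]; print("walnut",b,p@[.988,-.151],p@[.151,.988])
E
```

```text
t 7.7 pos [ 442.9 -137.9  161.7] yaw -169.6 tilt z [ 0.001 -0.    -1.   ] w 58.0 j6 0.13 F [0.7 0.  0.7]
delta [  -0.4    0.4 -137.2] turn 0.01
278 203
[[442.0, -138.3, 98.7, 45.9, 100.4], [442.2, -138.6, 101.6, 47.2, 100.3], [470.4, -96.7, 677.8, 435.8, 15.2]]
walnut [637.8 106.1  97.3  44.2  81.6] 0.01069999999991117 79.97789999999998
```

{"fn": "play_rows", "kwargs": {
  "series": [
    [0, 0, -30, 0, 0, 0],
    [-0.5, -0.4, -35, 0, 0, 0],
    [0, 0, -30, 0, 0, 0],
    [0, 0, -20, 0, 0, 0],
    [0, 0, -12, 0, 0, 0],
    [0, 0, -5, 0, 0, 0],
    [0, 0, -3, 0, 0, 0],
    [0, 0, -2, 0, 0, 0],
    [0, 0, 0, 0, 0, 0],
    [0, 0, 0, 0, 0, 0]
  ]
}}

```text
clock: 8.63
position: [442.8, -137.9, 24.9]
ee_rot: [0.768, -0.64, 0.001, -0.001]
contact_force: [-0.3, 0.6, -1.0]
gripper_width: 58.3
grasp_force: 0.0
```

{"fn": "play_rows", "kwargs": {
  "series": [
    [0, 0, 0, 0, 0, 0],
    [0, 0, 0, 0, 0, 0],
    [0, 0, 0, 0, 0, 0],
    [0, 0, 0, 0, 0, 0],
    [0, 0, 0, 0, 0, 0]
  ],
  "gripper": 0.3
}}

```text
clock: 9.05
position: [442.7, -138.1, 25.4]
ee_rot: [0.768, -0.64, 0.001, -0.001]
contact_force: [-0.6, 1.0, 5.2]
gripper_width: 43.8
grasp_force: 60.7
```

{"fn": "play_rows", "kwargs": {
  "series": [
    [0, 0, 5, 0, 0, 0],
    [0, 0, 20, 0, 0, 0],
    [0, 0, 30, 0, 0, 0],
    [10, 10, 25, 0, 0, -0.4],
    [20, 19, 10, 0, 0, -0.4],
    [20, 19, 0, 0, 0, -0.4],
    [20, 19, 0, 0, 0, -0.4],
    [20, 19, 0, 0, 0, -0.4],
    [20, 19, 0, 0, 0, -0.4],
    [20, 19, 0, 0, 0, -0.4],
    [20, 19, 0, 0, 0, -0.37],
    [20, 19, 0, 0, 0, 0],
    [13.7, 13, 0, 0, 0, 0],
    [0, 0, 0, 0.374, -0.057, 0],
    [0, 0, 0, 0.374, -0.057, 0],
    [0, 0, 0, 0.374, -0.057, 0],
    [0, 0, 0, 0, 0, 0],
    [0, 0, 0, 0, 0, 0]
  ]
}}

```text
clock: 10.55
position: [625.8, 36.3, 114.7]
ee_rot: [-0.65, 0.757, 0.038, 0.045]
contact_force: [0.1, 0.1, -0.7]
gripper_width: 43.5
grasp_force: 61.3
```

```bash
python3 - <<'E'
from h import *
go(626.4,37,42,-8.6)
E
```

```text
t 10.55 pos [625.8  36.3 114.7] yaw 171.3 tilt z [ 0.019  0.117 -0.993] w 43.5 j6 -0.33 F [ 0.1  0.1 -0.7]
delta [  0.6   0.7 -72.7] turn 0.01
```

{"fn": "play_rows", "kwargs": {
  "series": [
    [0.3, 0.3, -20, 0, 0, 0],
    [0.3, 0.4, -20, 0, 0, 0],
    [0, 0, -15, 0, 0, 0],
    [0, 0, -10, 0, 0, 0],
    [0, 0, -4, 0, 0, 0],
    [0, 0, -2, 0, 0, 0],
    [0, 0, 0, 0, 0, 0],
    [0, 0, 0, 0, 0, 0]
  ]
}}

```text
clock: 11.22
position: [627.0, 37.8, 44.0]
ee_rot: [-0.651, 0.757, 0.038, 0.046]
contact_force: [1.1, 0.8, -1.0]
gripper_width: 43.9
grasp_force: 61.3
```

{"fn": "play_rows", "kwargs": {
  "series": [
    [0, 0, -1, 0, 0, 0],
    [0, 0, -0.7, 0, 0, 0],
    [0, 0, 0, 0, 0, 0],
    [0, 0, 0, 0, 0, 0]
  ]
}}

```text
clock: 11.55
position: [626.5, 37.6, 41.8]
ee_rot: [-0.651, 0.757, 0.039, 0.045]
contact_force: [0.8, -0.2, -0.2]
gripper_width: 43.6
grasp_force: 61.3
```

{"fn": "play_rows", "kwargs": {
  "series": [
    [0, 0, -0.7, 0, 0, 0],
    [0, 0, -0.5, 0, 0, 0],
    [0, 0, 0, 0, 0, 0],
    [0, 0, 0, 0, 0, 0]
  ]
}}

```text
clock: 11.88
position: [626.6, 37.6, 41.3]
ee_rot: [-0.651, 0.757, 0.038, 0.045]
contact_force: [-1.7, -0.1, 4.9]
gripper_width: 43.7
grasp_force: 61.9
```

{"fn": "play_rows", "kwargs": {
  "series": [
    [0, 0, 0, 0, 0, 0],
    [0, 0, 0, 0, 0, 0],
    [0, 0, 0, 0, 0, 0],
    [-0.2, -0.9, 8, 0, 0, 0],
    [-0.4, -2.3, 20, 0, 0, 0],
    [-0.6, -3.5, 30, 0, 0, 0],
    [-0.6, -3.5, 30, -0.374, 0.057, 0],
    [-10, 15, 30, -0.374, 0.057, 0],
    [-19, 28, 0, -0.374, 0.057, 0],
    [-19, 28, 0, 0, 0, 0.4],
    [-19, 28, 0, 0, 0, 0.4],
    [-19, 28, 0, 0, 0, 0.4],
    [-19, 28, 0, 0, 0, 0.4],
    [-19, 28, 0, 0, 0, 0.4],
    [-19, 28, 0, 0, 0, 0.4],
    [-19, 28, 0, 0, 0, 0],
    [-19, 28, 0, 0, 0, 0],
    [-11, 13, 0, 0, 0, 0],
    [0, 0, 0, 0, 0, 0],
    [0, 0, 0, 0, 0, 0]
  ],
  "gripper": 0.68
}}

```text
clock: 13.55
position: [432.1, 308.0, 158.7]
ee_rot: [0.743, -0.67, 0.0, -0.0]
contact_force: [0.5, -0.2, 0.8]
gripper_width: 58.2
grasp_force: 0.0
```

```bash
python3 - <<'E'
from h import *
go(439.5,297.8,24.8,5.7)
d=save("wrist","pics/w4.png")
R=Ro.from_quat(d["rotation"]).as_matrix(); q=R.T@(np.array([439.5,297.8,8])-d["eye"]); u,v=(q[:2]/q[2]*292.164+[d["cx"],d["cy"]]).astype(int)
print([blob(d,int(u),int(v),8,t).tolist() for t in (18,28,40)])
t=save("top","pics/t3.png"); q=Ro.from_quat(t["rotation"]).inv().apply(np.array([627,40,24])-t["eye"]); u,v=(q[:2]/q[2]*t["fx"]+[t["cx"],t["cy"]]).astype(int)
b=blob(t,int(u),int(v),24,20); p=b[:2]-[625.7,27]; print("cherry",b,p@[.988,-.151],p@[.151,.988])
im=cv2.cvtColor(t["image"],cv2.COLOR_RGB2BGR)[120:270,130:450]
cv2.imwrite("pics/c2.png",cv2.resize(im,None,fx=2.5,fy=2.5,interpolation=cv2.INTER_CUBIC))
E
```

```text
t 13.55 pos [432.1 308.  158.7] yaw -174.1 tilt z [ 0.  0. -1.] w 58.2 j6 -0.82 F [ 0.5 -0.2  0.8]
delta [   7.4  -10.2 -133.9] turn -0.03
[[439.7, 296.9, 97.3, 44.8, 95.8], [439.7, 297.4, 98.4, 45.2, 95.9], [439.6, 297.0, 99.2, 45.4, 95.8]]
cherry [627.8  40.6 101.2  47.5  81.2] 0.0211999999999099 13.753899999999987
```

View pics/c2.png

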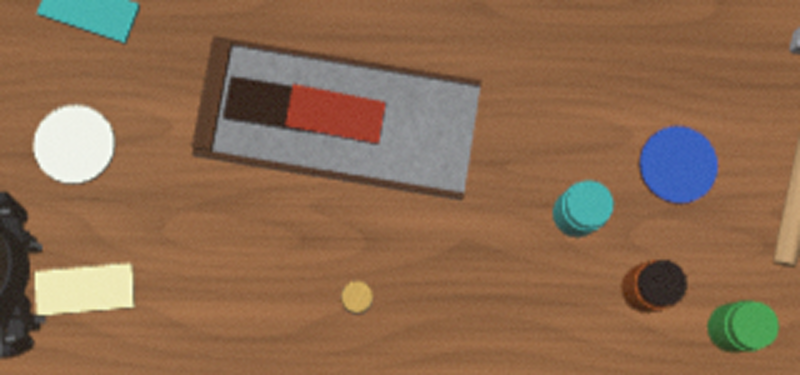

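Cherry lies on the walnut's free end, in line with the tray: crop columns 288–385, spacing about 66 mm. Next is maple.

{"fn": "play_rows", "kwargs": {
  "series": [
    [7.5, -10.8, 0, 0, 0, 0],
    [0, 0, -30, 0, 0, 0],
    [0, 0, -32, 0, 0, 0],
    [0, 0, -30, 0, 0, 0],
    [0, 0, -20, 0, 0, 0],
    [0, 0, -12, 0, 0, 0],
    [0, 0, -5, 0, 0, 0],
    [0, 0, -3, 0, 0, 0],
    [0, 0, -1.5, 0, 0, 0],
    [0, 0, 0, 0, 0, 0],
    [0, 0, 0, 0, 0, 0]
  ]
}}

```text
clock: 14.57
position: [440.6, 296.9, 25.6]
ee_rot: [0.742, -0.671, -0.0, -0.001]
contact_force: [0.2, 0.7, 0.1]
gripper_width: 58.2
grasp_force: 0.0
```

{"fn": "play_rows", "kwargs": {
  "series": [
    [0, 0, 0, 0, 0, 0],
    [0, 0, 0, 0, 0, 0],
    [0, 0, 0, 0, 0, 0],
    [0, 0, 0, 0, 0, 0],
    [0, 0, 0, 0, 0, 0]
  ],
  "gripper": 0.3
}}

```text
clock: 14.98
position: [440.5, 297.0, 26.2]
ee_rot: [0.742, -0.67, 0.0, -0.001]
contact_force: [-1.0, -1.3, 5.8]
gripper_width: 43.8
grasp_force: 60.5
```

{"fn": "play_rows", "kwargs": {
  "series": [
    [0, 0, 5, 0, 0, 0],
    [0, 0, 20, 0, 0, 0],
    [0, 0, 30, 0, 0, 0],
    [7, -13, 25, 0, 0, -0.4],
    [15, -28, 10, 0, 0, -0.4],
    [15, -28, 0, 0, 0, -0.4],
    [15, -28, 0, 0, 0, -0.4],
    [15, -28, 0, 0, 0, -0.4],
    [15, -28, 0, 0, 0, -0.43],
    [15, -28, 0, 0, 0, 0],
    [15, -28, 0, 0, 0, 0],
    [15, -28, 0, 0, 0, 0],
    [15, -28, 0, 0, 0, 0],
    [15, -28, 0, 0, 0, 0],
    [15, -28, 0, 0, 0, 0],
    [4, -4.5, 0, 0, 0, 0],
    [0, 0, 0, 0.374, -0.057, 0],
    [0, 0, 0, 0.374, -0.057, 0],
    [0, 0, 0, 0.374, -0.057, 0],
    [0, 0, 0, 0, 0, 0]
  ]
}}

```text
clock: 16.65
position: [616.1, -29.5, 115.3]
ee_rot: [-0.649, 0.759, 0.039, 0.046]
contact_force: [0.2, 0.1, -0.5]
gripper_width: 43.5
grasp_force: 61.2
```

```bash
python3 - <<'E'
from h import *
go(616.4,-28.5,43,-8.7)
E
```

```text
t 16.65 pos [616.1 -29.5 115.3] yaw 171.1 tilt z [ 0.019  0.119 -0.993] w 43.5 j6 -0.23 F [ 0.2  0.1 -0.5]
delta [  0.3   1.  -72.3] turn 0.03
```

{"fn": "play_rows", "kwargs": {
  "series": [
    [0.3, 0.5, -20, 0, 0, 0],
    [0, 0.3, -20, 0, 0, 0],
    [0, 0, -15, 0, 0, 0],
    [0, 0, -10, 0, 0, 0],
    [0, 0, -4, 0, 0, 0],
    [0, 0, -2, 0, 0, 0],
    [0, 0, -1, 0, 0, 0],
    [0, 0, 0, 0, 0, 0],
    [0, 0, 0, 0, 0, 0]
  ]
}}

```text
clock: 17.4
position: [616.9, -28.0, 43.7]
ee_rot: [-0.65, 0.758, 0.038, 0.046]
contact_force: [0.1, 0.0, -0.4]
gripper_width: 43.6
grasp_force: 61.2
```

{"fn": "play_rows", "kwargs": {
  "series": [
    [0, 0, -0.7, 0, 0, 0],
    [0, 0, 0, 0, 0, 0],
    [0, 0, 0, 0, 0, 0]
  ]
}}

```text
clock: 17.65
position: [616.5, -28.1, 42.4]
ee_rot: [-0.65, 0.758, 0.039, 0.045]
contact_force: [0.2, -0.9, -0.5]
gripper_width: 43.7
grasp_force: 61.2
```

{"fn": "play_rows", "kwargs": {
  "series": [
    [0, 0, -0.7, 0, 0, 0],
    [0, 0, -0.4, 0, 0, 0],
    [0, 0, 0, 0, 0, 0],
    [0, 0, 0, 0, 0, 0]
  ]
}}

```text
clock: 17.98
position: [616.6, -28.1, 42.0]
ee_rot: [-0.65, 0.758, 0.039, 0.045]
contact_force: [-2.2, 0.7, 5.2]
gripper_width: 43.6
grasp_force: 61.8
```

{"fn": "play_rows", "kwargs": {
  "series": [
    [0, 0, 0, 0, 0, 0],
    [0, 0, 0, 0, 0, 0],
    [0, 0, 0, 0, 0, 0],
    [-0.2, -0.9, 8, 0, 0, 0],
    [-0.4, -2.3, 20, 0, 0, 0],
    [-0.6, -3.5, 30, 0, 0, 0],
    [-0.6, -3.5, 30, -0.374, 0.057, 0],
    [-8, 2, 30, -0.374, 0.057, 0],
    [-18, 6, 0, -0.374, 0.057, 0],
    [-18, 6, 0, 0, 0, 0],
    [-18, 6, 0, 0, 0, 0],
    [-18, 6, 0, 0, 0, 0],
    [-18, 6, 0, 0, 0, 0],
    [-18, 6, 0, 0, 0, 0],
    [-18, 6, 0, 0, 0, 0],
    [-18, 5, 0, 0, 0, 0],
    [-18, 2, 0, 0, 0, 0],
    [-11, 0, 0, 0, 0, 0],
    [0, 0, 0, 0, 0, 0],
    [0, 0, 0, 0, 0, 0]
  ],
  "gripper": 0.68
}}

```text
clock: 19.65
position: [434.0, 12.8, 159.6]
ee_rot: [-0.651, 0.759, -0.0, 0.001]
contact_force: [0.7, -0.2, 0.4]
gripper_width: 58.0
grasp_force: 0.0
```

```bash
python3 - <<'E'
from h import *
go(433.5,14.5,36,-8.7)
d=save("wrist","pics/w5.png")
R=Ro.from_quat(d["rotation"]).as_matrix(); q=R.T@(np.array([433.5,14.5,36])-d["eye"]); u,v=(q[:2]/q[2]*292.164+[d["cx"],d["cy"]]).astype(int);print(u,v)
print([blob(d,int(u),int(v),36,t).tolist() for t in (18,28,40)])
t=save("top","pics/t4.png")
for n,c in (("cherry",(625,20,20)),("maple",(618,-26,24))):
    q=Ro.from_quat(t["rotation"]).inv().apply(np.array(c)-t["eye"]); u,v=(q[:2]/q[2]*t["fx"]+[t["cx"],t["cy"]]).astype(int)
    b=blob(t,int(u),int(v),24,20); p=b[:2]-[625.7,27]; print(n,b,p@[.988,-.151],p@[.151,.988])
a=cv2.cvtColor(t["image"],cv2.COLOR_RGB2BGR)[120:270,130:450]; b=cv2.cvtColor(d["image"],cv2.COLOR_RGB2BGR)
a=cv2.resize(a,(560,262)); cv2.imwrite("pics/c3.png",cv2.resize(np.vstack([a,b[:320]]),None,fx=1,fy=1))
E
```

```text
t 19.65 pos [434.   12.8 159.6] yaw 171.2 tilt z [ 0.002  0.    -1.   ] w 58.0 j6 -0.56 F [ 0.7 -0.2  0.4]
delta [  -0.5    1.7 -123.6] turn 0.01
279 214
[[433.1, 14.6, 29.3, 29.3, 125.6], [433.1, 14.6, 29.8, 29.5, 171.3], [433.0, 14.2, 30.4, 29.9, 81.4]]
cherry [617.9 -24.9  98.3  44.6  79.4] 0.13049999999993256 -52.455000000000005
maple [617.9 -24.9  98.3  44.6  79.4] 0.13049999999993256 -52.455000000000005
```

View pics/c3.png

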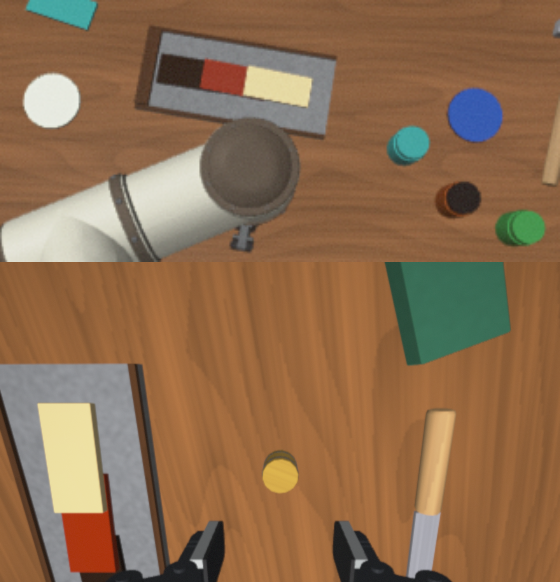

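The fan is in order: walnut, cherry, maple, with maple about 66 mm from cherry. The weight's top is at (280,475) in the lower panel, between the fingers.

{"fn": "play_rows", "kwargs": {
  "series": [
    [-0.7, 1.7, 0, 0, 0, 0],
    [0, 0, -30, 0, 0, 0],
    [0, 0, -35, 0, 0, 0],
    [0, 0, -30, 0, 0, 0],
    [0, 0, -18, 0, 0, 0],
    [0, 0, -8, 0, 0, 0],
    [0, 0, -3, 0, 0, 0],
    [0, 0, 0, 0, 0, 0],
    [0, 0, 0, 0, 0, 0]
  ]
}}

```text
clock: 20.5
position: [433.9, 14.7, 35.7]
ee_rot: [-0.651, 0.759, -0.0, 0.001]
contact_force: [-0.4, 0.4, 0.1]
gripper_width: 57.9
grasp_force: 0.0
```

{"fn": "play_rows", "kwargs": {
  "series": [
    [0, 0, 0, 0, 0, 0],
    [0, 0, 0, 0, 0, 0],
    [0, 0, 0, 0, 0, 0],
    [0, 0, 0, 0, 0, 0],
    [0, 0, 0, 0, 0, 0],
    [0, 0, 0, 0, 0, 0],
    [0, 0, 0, 0, 0, 0]
  ],
  "gripper": 0.2
}}

```text
clock: 21.08
position: [433.4, 14.7, 36.2]
ee_rot: [-0.651, 0.759, -0.0, 0.001]
contact_force: [-2.0, 0.5, 6.5]
gripper_width: 30.3
grasp_force: 58.8
```

{"fn": "play_rows", "kwargs": {
  "series": [
    [0, 0, 5, 0, 0, 0],
    [0, 0, 20, 0, 0, 0],
    [0, 0, 30, 0, 0, 0],
    [10, -2, 25, 0, 0, 0],
    [20, -4.7, 10, 0, 0, 0],
    [20, -5, 0, 0, 0, 0],
    [20, -5, 0, 0, 0, 0],
    [20, -5, 0, 0, 0, 0],
    [20, -5, 0, 0, 0, 0],
    [20, -5, 0, 0, 0, 0],
    [20, -5, 0, 0, 0, 0],
    [20, -5, 0, 0, 0, 0],
    [20, -5, 0, 0, 0, 0],
    [13.8, -2, 0, 0, 0, 0],
    [0, 0, 0, 0.374, -0.057, 0],
    [0, 0, 0, 0.374, -0.057, 0],
    [0, 0, 0, 0.374, -0.057, 0],
    [0, 0, 0, 0, 0, 0],
    [0, 0, 0, 0, 0, 0]
  ]
}}

```text
clock: 22.67
position: [636.3, -34.9, 125.0]
ee_rot: [-0.649, 0.758, 0.039, 0.045]
contact_force: [0.1, -0.2, -1.8]
gripper_width: 30.0
grasp_force: 59.8
```

```bash
python3 - <<'E'
from h import *
go(617.2,-29,62,-8.7)
E
```

```text
t 22.6667 pos [636.3 -34.9 125. ] yaw 171.1 tilt z [ 0.017  0.117 -0.993] w 30.0 j6 -0.22 F [ 0.1 -0.2 -1.8]
delta [-19.1   5.9 -63. ] turn 0.03
```

{"fn": "play_rows", "kwargs": {
  "series": [
    [-19, 6, 0, 0, 0, 0],
    [0, 0, -20, 0, 0, 0],
    [0, 0, -20, 0, 0, 0],
    [0, 0, -13, 0, 0, 0],
    [0, 0, -6, 0, 0, 0],
    [0, 0, -3, 0, 0, 0],
    [0, 0, -1.5, 0, 0, 0],
    [0, 0, 0, 0, 0, 0],
    [0, 0, 0, 0, 0, 0]
  ]
}}

```text
clock: 23.42
position: [618.3, -28.2, 62.4]
ee_rot: [-0.65, 0.758, 0.038, 0.046]
contact_force: [0.1, 0.1, -1.0]
gripper_width: 30.2
grasp_force: 60.1
```

{"fn": "play_rows", "kwargs": {
  "series": [
    [0, 0, -0.7, 0, 0, 0],
    [0, 0, 0, 0, 0, 0],
    [0, 0, 0, 0, 0, 0]
  ]
}}

```text
clock: 23.67
position: [617.8, -28.3, 61.2]
ee_rot: [-0.65, 0.758, 0.039, 0.045]
contact_force: [0.1, -0.4, -3.2]
gripper_width: 30.4
grasp_force: 60.1
```

{"fn": "play_rows", "kwargs": {
  "series": [
    [0, 0, -0.7, 0, 0, 0],
    [0, 0, -0.5, 0, 0, 0],
    [0, 0, 0, 0, 0, 0],
    [0, 0, 0, 0, 0, 0]
  ]
}}

```text
clock: 24.0
position: [617.9, -28.4, 60.2]
ee_rot: [-0.65, 0.758, 0.038, 0.045]
contact_force: [-1.1, -0.1, 4.1]
gripper_width: 30.0
grasp_force: 60.3
```

{"fn": "play_rows", "kwargs": {
  "series": [
    [0, 0, 0, 0, 0, 0],
    [0, 0, 0, 0, 0, 0],
    [0, 0, 0, 0, 0, 0],
    [0, 0, 0, 0, 0, 0],
    [-0.2, -0.9, 8, 0, 0, 0],
    [-0.4, -2.3, 20, 0, 0, 0],
    [-0.6, -3.5, 30, 0, 0, 0],
    [-0.6, -3.5, 30, -0.374, 0.057, 0],
    [-0.6, -3.5, 30, -0.374, 0.057, 0],
    [0, 0, 0, -0.374, 0.057, 0],
    [0, 0, 0, 0, 0, 0]
  ],
  "gripper": 0.95
}}

```text
clock: 24.92
position: [616.1, -41.3, 180.3]
ee_rot: [-0.651, 0.759, -0.002, 0.002]
contact_force: [0.2, 0.3, -0.9]
gripper_width: 81.2
grasp_force: 0.0
```

{"fn": "play_rows", "kwargs": {
  "series": [
    [-10, -14, 0, 0, 0, -0.4],
    [-16, -23, 10, 0, 0, -0.5],
    [-16, -23, 10, 0, 0, -0.5],
    [-16, -23, 10, 0, 0, -0.5],
    [-16, -23, 10, 0, 0, -0.5],
    [-16, -23, 0, 0, 0, -0.5],
    [-16, -23, 0, 0, 0, -0.5],
    [-16, -23, 0, 0, 0, -0.5],
    [-16, -23, 0, 0, 0, -0.5],
    [-16, -23, 0, 0, 0, 0],
    [-16, -23, 0, 0, 0, 0],
    [0, 0, 0, 0, 0, 0],
    [0, 0, 0, 0, 0, 0]
  ]
}}

```text
clock: 26.0
position: [443.3, -287.0, 216.5]
ee_rot: [-0.458, 0.889, 0.001, -0.0]
contact_force: [-0.7, -0.7, -0.3]
gripper_width: 80.9
grasp_force: 0.0
```

```bash
python3 - <<'E'
from h import *
go(445.2,-287.6,40,-35)
d=save("wrist","pics/w6.png")
R=Ro.from_quat(d["rotation"]).as_matrix(); q=R.T@(np.array([445,-287.6,70])-d["eye"]); u,v=(q[:2]/q[2]*292.164+[d["cx"],d["cy"]]).astype(int);print(u,v)
print([blob(d,int(u),int(v),70,t).tolist() for t in (12,18,28)])
t=save("top","pics/t5.png")
a=cv2.cvtColor(t["image"],cv2.COLOR_RGB2BGR)[120:270,130:450]; b=cv2.cvtColor(d["image"],cv2.COLOR_RGB2BGR)
a=cv2.resize(a,(560,262)); cv2.imwrite("pics/c4.png",np.vstack([a,b[:330]]))
E
```

```text
t 26.0 pos [ 443.3 -287.   216.5] yaw 144.6 tilt z [-0.002  0.002 -1.   ] w 80.9 j6 -0.35 F [-0.7 -0.7 -0.3]
delta [   1.9   -0.6 -176.5] turn 0.07
275 205
[[447.1, -292.0, 46.2, 44.6, 54.6], [446.8, -292.3, 47.2, 44.6, 54.6], [446.8, -292.3, 47.2, 44.6, 54.6]]
```

View pics/c4.png

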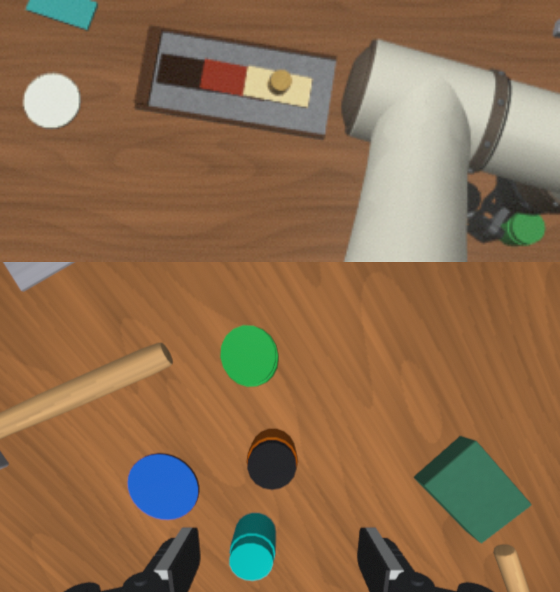

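{"fn": "play_rows", "kwargs": {
  "series": [
    [3.7, -3, 0, 0, 0, 0],
    [0, 0, -35, 0, 0, 0],
    [0, 0, -35, 0, 0, 0],
    [0, 0, -35, 0, 0, 0],
    [0, 0, -28, 0, 0, 0],
    [0, 0, -20, 0, 0, 0],
    [0, 0, -15, 0, 0, 0],
    [0, 0, -8, 0, 0, 0],
    [0, 0, -3, 0, 0, 0],
    [0, 0, 0, 0, 0, 0]
  ]
}}

```text
clock: 26.93
position: [449.4, -288.7, 38.1]
ee_rot: [-0.461, 0.888, 0.0, -0.0]
contact_force: [0.0, 0.4, -0.2]
gripper_width: 81.2
grasp_force: 0.0
```

{"fn": "play_rows", "kwargs": {
  "series": [
    [0, 0, 0, 0, 0, 0],
    [0, 0, 0, 0, 0, 0],
    [0, 0, 0, 0, 0, 0],
    [0, 0, 0, 0, 0, 0],
    [0, 0, 0, 0, 0, 0],
    [0, 0, 0, 0, 0, 0],
    [0, 0, 0, 0, 0, 0]
  ],
  "gripper": 0.4
}}

```text
clock: 27.52
position: [449.8, -289.2, 39.9]
ee_rot: [-0.46, 0.888, -0.001, 0.001]
contact_force: [-0.9, 1.0, 6.3]
gripper_width: 50.7
grasp_force: 62.6
```

```bash
python3 - <<'E'
from h import *
w=np.load("pics/w6.png.npz")
print("blue wrist",[blob(w,163,223,5,t).tolist() for t in (18,28)])
go(583,-330,43,-35)
E
```

```text
blue wrist [[582.8, -330.3, 83.0, 81.0, 144.6], [582.7, -330.0, 83.1, 82.8, 45.5]]
t 27.5167 pos [ 449.8 -289.2   39.9] yaw 144.8 tilt z [ 0.002 -0.001 -1.   ] w 50.7 j6 -0.35 F [-0.9  1.   6.3]
delta [133.2 -40.8   3.1] turn 0.03
```

{"fn": "play_rows", "kwargs": {
  "series": [
    [0, 0, 4, 0, 0, 0],
    [0, 0, 10, 0, 0, 0],
    [0, 0, 15, 0, 0, 0],
    [8, -2.5, 10, 0, 0, 0],
    [15, -4.6, 0, 0, 0, 0],
    [18, -5.5, 0, 0, 0, 0],
    [18, -5.5, 0, 0, 0, 0],
    [18, -5.5, 0, 0, 0, 0],
    [18, -5.5, 0, 0, 0, 0],
    [18, -5.5, 0, 0, 0, 0],
    [12, -3.7, 0, 0, 0, 0],
    [8, -2.5, 0, 0, 0, 0],
    [0, 0, 0, 0, 0, 0],
    [0, 0, 0, 0, 0, 0]
  ]
}}

```text
clock: 28.68
position: [581.3, -329.5, 77.2]
ee_rot: [-0.46, 0.888, 0.001, -0.0]
contact_force: [-0.3, 0.1, -2.5]
gripper_width: 50.9
grasp_force: 62.7
```

```bash
python3 - <<'E'
from h import *
go(583,-330.2,45,-35)
d=save("wrist","pics/w7.png"); t=save("top","pics/t6.png")
z=70+read_state()["position"][2]-39.7
for c,p in ((d,"w"),(t,"t")):
    q=Ro.from_quat(c["rotation"]).inv().apply(np.array([583,-330,z])-c["eye"]); u,v=(q[:2]/q[2]*c["fx"]+[c["cx"],c["cy"]]).astype(int)
    print(p,u,v,[blob(c,int(u),int(v),z,k).tolist() for k in (12,20)])
E
```

```text
t 28.6833 pos [ 581.3 -329.5   77.2] yaw 144.8 tilt z [-0.001  0.001 -1.   ] w 50.9 j6 -0.34 F [-0.3  0.1 -2.5]
delta [  1.7  -0.7 -32.2] turn 0.04
w 273 343 [[577.1, -335.5, 47.0, 35.8, 144.8], [586.6, -328.9, 173.7, 76.2, 156.5]]
t 414 176 [[574.9, -353.8, 93.6, 73.8, 61.9], [577.8, -354.8, 93.5, 83.2, 61.0]]
```

View pics/w7.png

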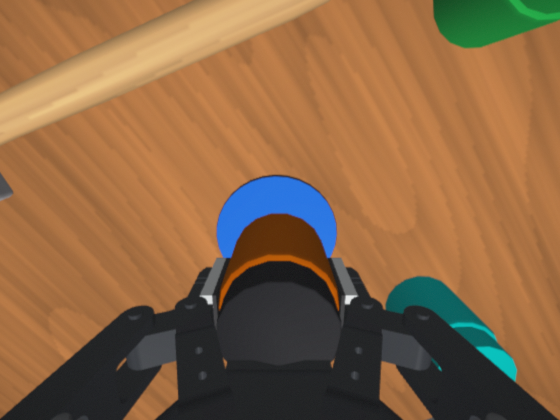

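The jar is held upright over the blue pad, with its base rim at (279,213) and the pad's rim top at (277,176).

```bash
python3 - <<'E'
from h import *
d=np.load("pics/w7.png.npz"); p=ray(d,279,213,37.5); q=ray(d,277,176,5); dn=ray(d,278,100,5)-ray(d,278,200,5); dn/=np.linalg.norm(dn)
print("jar",p-26*dn,"pad",q-42*dn)
E
```

```text
jar [ 580.11850667 -330.3443163    37.5       ] pad [ 581.70188885 -330.20193615    5.        ]
```

{"fn": "play_rows", "kwargs": {
  "series": [
    [1.8, 0, -8, 0, 0, 0],
    [0, 0, -8, 0, 0, 0],
    [0, 0, -8, 0, 0, 0],
    [0, 0, -4, 0, 0, 0],
    [0, 0, -2, 0, 0, 0],
    [0, 0, -1, 0, 0, 0],
    [0, 0, 0, 0, 0, 0],
    [0, 0, 0, 0, 0, 0]
  ]
}}

```text
clock: 29.45
position: [584.0, -329.9, 46.7]
ee_rot: [-0.46, 0.888, -0.0, 0.0]
contact_force: [-0.3, -1.5, -1.7]
gripper_width: 50.7
grasp_force: 62.7
```

{"fn": "play_rows", "kwargs": {
  "series": [
    [0, 0, -0.7, 0, 0, 0],
    [0, 0, 0, 0, 0, 0],
    [0, 0, 0, 0, 0, 0]
  ]
}}

```text
clock: 29.7
position: [583.9, -329.8, 46.1]
ee_rot: [-0.46, 0.888, -0.0, 0.0]
contact_force: [-0.6, -0.5, -0.9]
gripper_width: 50.7
grasp_force: 62.7
```

{"fn": "play_rows", "kwargs": {
  "series": [
    [0, 0, -0.6, 0, 0, 0],
    [0, 0, -0.6, 0, 0, 0],
    [0, 0, 0, 0, 0, 0],
    [0, 0, 0, 0, 0, 0]
  ]
}}

```text
clock: 30.03
position: [583.9, -329.8, 45.1]
ee_rot: [-0.46, 0.888, -0.0, 0.0]
contact_force: [-0.3, 0.6, 0.9]
gripper_width: 51.0
grasp_force: 62.9
```

{"fn": "play_rows", "kwargs": {
  "series": [
    [0, 0, -0.5, 0, 0, 0],
    [0, 0, 0, 0, 0, 0],
    [0, 0, 0, 0, 0, 0]
  ]
}}

```text
clock: 30.28
position: [583.9, -329.8, 45.0]
ee_rot: [-0.46, 0.888, -0.0, 0.0]
contact_force: [-2.5, 1.5, 4.8]
gripper_width: 51.1
grasp_force: 62.8
```

{"fn": "play_rows", "kwargs": {
  "series": [
    [0, 0, 0, 0, 0, 0],
    [0, 0, 0, 0, 0, 0],
    [0, 0, 0, 0, 0, 0],
    [0, 0, 0, 0, 0, 0],
    [0, 0, 0, 0, 0, 0],
    [0, 0, 0, 0, 0, 0]
  ],
  "gripper": 0.92
}}

```text
clock: 30.78
position: [583.8, -329.8, 43.9]
ee_rot: [-0.46, 0.888, 0.0, -0.0]
contact_force: [0.9, -0.4, 0.1]
gripper_width: 78.1
grasp_force: 0.0
```

{"fn": "play_rows", "kwargs": {
  "series": [
    [0, 0, 8, 0, 0, 0],
    [0, 0, 20, 0, 0, 0],
    [0, 0, 35, 0, 0, 0],
    [0, 0, 35, 0, 0, 0],
    [0, 0, 35, 0, 0, 0],
    [-30, 0, 20, 0, 0, 0],
    [-35, 0, 10, 0, 0, 0],
    [-35, 0, 0, 0, 0, 0],
    [-35, 0, 0, 0, 0, 0],
    [-35, 0, 0, 0, 0, 0],
    [0, 0, 0, 0, 0, 0],
    [0, 0, 0, 0, 0, 0]
  ]
}}

```text
clock: 31.78
position: [412.3, -329.9, 208.5]
ee_rot: [-0.46, 0.888, -0.001, 0.001]
contact_force: [1.9, 0.6, 0.3]
gripper_width: 78.3
grasp_force: 0.0
```

```bash
python3 - <<'E'
from h import *
t=save("top","pics/t7.png"); s=save("scene","pics/s7.png")
cv=lambda d:cv2.cvtColor(d["image"],cv2.COLOR_RGB2BGR)
a=cv2.resize(cv(t)[120:270,170:450],(700,375)); b=cv2.resize(cv(s)[170:290,120:400],(700,300))
cv2.imwrite("pics/c7.png",cv2.resize(np.vstack([a,b]),None,fx=.88,fy=.88)); go(0,0,0,0)
E
```

```text
t 31.8833 pos [ 414.5 -330.1  208. ] yaw 144.8 tilt z [ 0.002 -0.001 -1.   ] w 78.5 j6 -0.25 F [-0.3 -0.6  0.1]
delta [-414.5  330.1 -208. ] turn 5.86
```

View pics/c7.png

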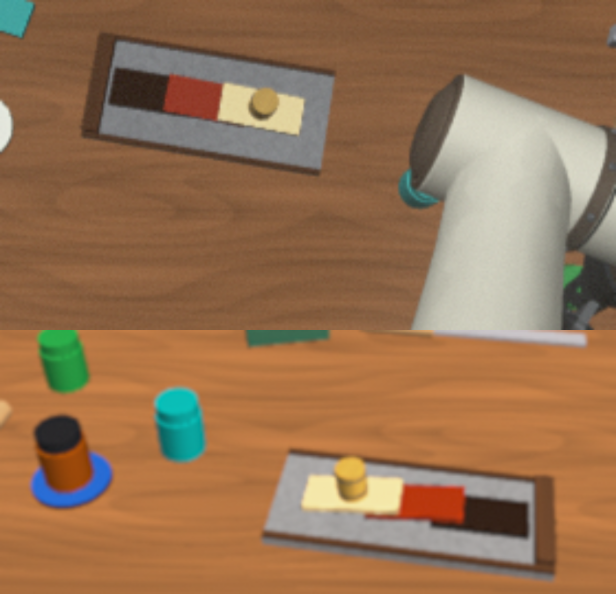

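The scene crop shows the jar upright on the blue pad and the weight standing on the maple. I'll clear the arm from the top view to check centring.

{"fn": "play_rows", "kwargs": {
  "series": [
    [0, 35, 0, 0, 0, 0],
    [0, 35, 0, 0, 0, 0],
    [0, 35, 0, 0, 0, 0],
    [0, 35, 0, 0, 0, 0],
    [0, 35, 0, 0, 0, 0],
    [0, 35, 0, 0, 0, 0],
    [0, 35, 0, 0, 0, 0],
    [0, 35, 0, 0, 0, 0],
    [0, 35, 0, 0, 0, 0],
    [0, 0, 0, 0, 0, 0]
  ]
}}

```text
clock: 32.72
position: [415.6, -9.7, 207.8]
ee_rot: [-0.464, 0.886, -0.0, 0.001]
contact_force: [-0.4, 0.1, -0.1]
gripper_width: 78.6
grasp_force: 0.0
```

```bash
python3 - <<'E'
from h import *
t=save("top","pics/t8.png")
q=Ro.from_quat(t["rotation"]).inv().apply(np.array([583,-330,75])-t["eye"]); u,v=(q[:2]/q[2]*t["fx"]+[t["cx"],t["cy"]]).astype(int);print(u,v)
print("jar",[blob(t,int(u),int(v),75,k).tolist() for k in (12,18,25)])
q=Ro.from_quat(t["rotation"]).inv().apply(np.array([613.5,-29,60])-t["eye"]); a,b=(q[:2]/q[2]*t["fx"]+[t["cx"],t["cy"]]).astype(int)
print("weight top (expect 617.9-.6,-24.9-4)",[blob(t,int(a),int(b),60,k).tolist() for k in (18,28)])
im=cv2.cvtColor(t["image"],cv2.COLOR_RGB2BGR)
A=cv2.resize(im[v-30:v+30,u-40:u+40],None,fx=8,fy=8,interpolation=cv2.INTER_CUBIC); print("crop origin",u-40,v-30)
cv2.imwrite("pics/c8.png",A)
E
```

```text
409 179
jar [[580.8, -329.4, 44.6, 43.4, 178.3], [580.7, -328.2, 46.6, 43.8, 90.9], [574.3, -321.6, 68.6, 44.3, 134.7]]
weight top (expect 617.9-.6,-24.9-4) [[619.2, -28.4, 31.3, 27.5, 56.4], [619.3, -27.3, 33.0, 30.6, 72.3]]
crop origin 369 149
```

View pics/c8.png

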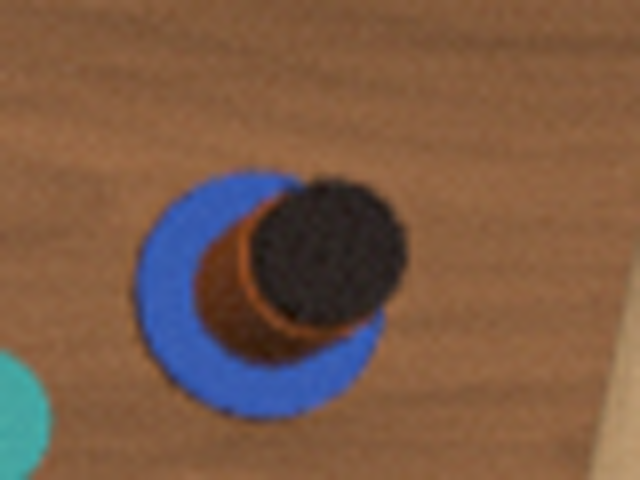

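The jar's base is centred on the blue pad: the lid measures (581,-329) against the pad at (583,-330). The weight is centred on the maple to within about 3 mm, so I'm handing in.

```bash
python3 -c "
from h import *
print(job_done())"
```

```text
the job is handed in; nothing more can be done
None
```

I handed the job in at about 33 s on the robot's clock. The fan is laid, the weight is on the maple and the jar stands upright on the blue pad, each within the limits by my camera checks. The hand-in returned no score.

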